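# Load the dish clamp and hold its bayonet collar home

## Task

Get two culture dishes clamped for the mixer: stack the two dishes that lie singly on the desk squarely on the round rubber pad of the dish clamp, then put the knurled collar over the pile and onto the spigot, and turn it until its hidden keyways drop over the three pins. Push the collar fully home against the sprung pad and finish holding it there, gripped by its knurled neck and pressed down, without letting go, so that I can tighten the lock screw. Keep the dishes level all the time and leave the timer and the small white box where they are.

Things in the scene. Friction and masses are not known exactly. Their poses are not given: they have to be found in the camera images.
- clamp_base: Base of the dish clamp, fixed, upright: grey round foot 112 mm across, 12 mm high; origin at the centre of its underside, z up. In its middle a steel spigot 63 mm across, top 30 mm above the desk, its last 3 mm bevelled to 57 mm. The knurled lock screw (15 mm) is in a block on the foot's -x side, up to 30 mm above the desk; leave it alone.
- base_seat (a point): On the clamp's axis at the foot's top face, 12 mm above the desk: the collar's rim lies here when home. Above it three level steel pins, 5 mm thick, stick 4 mm out of the spigot, 120 degrees apart (60, 180 and 300 degrees from the base's x axis), tops 26 mm above the desk.
- pad_top (a point): Centre of the top face of the black rubber pad, 50 mm across, above the spigot: 36 mm above the desk. The dishes are stacked here. The pad is sprung: preload 4.5 N, then 1.5 N per mm, and sinks straight down up to 6 mm.
- pad (a joint): How far the pad is pressed down, in m: 0 free, about 0.004 when the collar is home over two dishes.
- collar: Loose bayonet collar, plain aluminium, 0.13 to 0.20 kg, standing rim down on the desk; origin at the centre of its lower rim, z up. 79 mm tall: skirt 78 mm across, 55 mm high, hollow below (50 mm deep); on it a knurled neck 52 mm across, 24 mm high. Over two dishes it meets the pile 4 mm before home, then needs about 8 N downward; let go, it rises 4 mm.
- collar_grip (a point): On the collar's axis at half height of its knurled neck, 67 mm above its lower rim: grip the neck here from above. The shoulder below it is 55 mm above the rim. Between collar and clamp, behind, stands a microscope: stage 140 mm high from x = 0.49 m (knobs 120 mm high from 0.44 m), y = -0.16 to 0.20 m; head up to 0.34 m from x = 0.63 m. Left of y = 0.45 m a raised bench.
- collar_lip (a point): Centre of the collar's lower rim. Inside, the lowest 15 mm are a lip with 65.4 mm bore and three keyways, 11 mm wide, 120 degrees apart, not seen from outside and not marked. Off the keyways the lip rests on the pins, rim 26 mm above the desk, level and stable even when let go; a turn of at most 120 degrees, either way, brings them over the pins (to about 4 degrees) and it can sink.
- dish_a: Culture dish with its lid on, rigid and closed, 57.6 mm across the lid and 15 mm high (body below the lid 55 mm), 18 g, lying flat on the desk; origin at the centre of its underside, z up. The two dishes are alike; either may be the lower.
- dish_b: The other culture dish, the same as dish_a.
- timer: Bystander: white bench timer, 66x66x19 mm, origin at the centre of its underside.
- coverslips: Bystander: small white box, 32x32x16 mm, origin at the centre of its underside.
Things that resemble listed ones, but are neither listed nor needed, are in the scene too. What is shaped like the collar but brown is not meant.

How it is judged:
On the way, in this order (a step that is already met when the one before it is completed fails the run):
1. both dishes stand released in a square pile on the pad, centres within 5 mm of the pad's and of each other (horizontal distance between each of dish_a, dish_b and pad_top below 0.005 m and horizontal distance between dish_a and dish_b below 0.005 m and angle between each of dish_a, dish_b's own z axis and vertical below 0.1 rad and ((z of dish_a in the frame of pad_top between -0.003 and 0.003 m and z of dish_b in the frame of pad_top between 0.012 and 0.019 m) or (z of dish_b in the frame of pad_top between -0.003 and 0.003 m and z of dish_a in the frame of pad_top between 0.012 and 0.019 m)) and contact force between the fingers and dish_a below 0.1 N and contact force between the fingers and dish_b below 0.1 N), for 0.2 s.
2. the collar has dropped over the pins: level, on the spigot, its lower rim less than 6 mm above the foot (horizontal distance between each of dish_a, dish_b and pad_top below 0.005 m and horizontal distance between dish_a and dish_b below 0.005 m and angle between each of dish_a, dish_b's own z axis and vertical below 0.1 rad and ((z of dish_a in the frame of pad_top between -0.003 and 0.003 m and z of dish_b in the frame of pad_top between 0.012 and 0.019 m) or (z of dish_b in the frame of pad_top between -0.003 and 0.003 m and z of dish_a in the frame of pad_top between 0.012 and 0.019 m)) and horizontal distance between collar and clamp_base below 0.003 m and angle between collar's own z axis and vertical below 0.06 rad and z of collar in the frame of clamp_base below 0.018 m), for 0.1 s.
At the end, for the whole second after the job is handed in: The robot grips the collar (over 3 N) and holds it pressed down: rim within 1.8 mm of the foot, on the spigot (3 mm, 0.06 rad), pad sunk over 2.5 mm, collar still; inside it both dishes in a level pile, centres within 5 mm of the pad's and of each other (all of step 1 and horizontal distance between collar and clamp_base below 0.003 m and angle between collar's own z axis and vertical below 0.06 rad and z of collar in the frame of clamp_base below 0.0138 m and value of joint pad above 0.0025 m and contact force between the fingers and collar above 3 N and linear speed of collar below 0.01 m/s); the arm keeps its last pose, push and grip.
It fails at once if a dish is tipped by more than 0.5 rad (angle between any of dish_a, dish_b's own z axis and vertical above 0.5 rad).
It fails at once if the timer or the small white box is moved by more than 25 mm (distance of any of timer, coverslips from where it was at the start of the episode above 0.025 m).
It also fails if it takes over 72 s, if anything falls off the work surface, if the arm or the gripper's body presses on something with over 40 N, if the wrist force passes 120 N, or if a joint passes its speed limit or range.

## Robot

A 7-joint arm with a two-finger parallel gripper is mounted at the origin on a cart in front of the work surface, level with it; the furniture and walls round the work are solid. World frame = base frame: x ahead of the robot, y to its left, z up, the work surface at z = 0. Lengths are in m, angles in rad, forces in N, time in s.
With the tool pointing down it reaches from about 0.4 to 0.75 m from the base axis. Payload 19.5 kg.
Tool frame: the origin (TCP) lies at the very end of the fingers, on their centre line; the grasp point (between the pads) lies 19 mm behind it (pinch_z is the distance from the TCP to the grasp point, in m); z points along the fingers, y is the line along which they close (so a half turn about z gives the same grasp; the last joint's range is limited). The gripper opens to 85 mm and grips with 20 to 120 N. Pads are 22 mm wide; open, the fingers measure 114 mm over their backs; the gripper's body (76 mm by 85 mm) begins 54 mm behind the grasp point. The pads swing forward as they close: fully open they stand 13 mm farther back than shut.
Start: joints at [1.169, 0.707, -0.028, 1.485, 0.022, 0.951, -0.075], TCP at [0.202, -0.538, 0.231] pointing down, gripper open.
Joint ranges: [-2.71, 2.71], [-0.32, 2.16], [-1.57, 1.52], [0, 2.45], [-1.46, 4.6], [0, 2.02], [-2.83, 2.83]. Speed limits (rad/s): [1.89, 1.89, 2.57, 2.57, 3.01, 3.01, 3.01].

## Interface

Orientations are given as a unit quaternion [w, x, y, z].
In Python, from plant import * gives the robot as it stands. The module is installed in compiled form; this text tells all that it offers.
- The arm moves only by the shell command python3 -m crank 'ROWS' [FORCE]. ROWS is JSON, a list of rows, each a list of 3 entries, a list of its own where there are three numbers: the shift along the tool's x, y, z in units of 30 mm (1.0 is 30 mm), then the turn, a rotation vector about the tool's x, y, z in units of 5 degrees (1.0 is 5 degrees), then the opening, from -1 (shut) to 1 (fully open). A call has 1 to 12 rows; each row shifts and turns the commanded pose from where the row before left it, along the tool's axes as they then stand; what a row does not reach is not made up. A row lasts 1/12 s, in which the tool goes at most 41.7 mm and 7.16 degrees, less where a joint would pass 70% of its speed; a pose out of reach is approached as far as the arm can. A call is refused whole if a number of a shift passes 1 or a number of a turn 1, either way. A call with a gripper value outside its range is refused whole. The fingers move at their own pace and stop on an object; FORCE is the grip in N (left out, the last holds). Time passes only in rows, so rows that do not move let the fingers close. It gives the time, the measured TCP pose, the force, the opening and the grip force at its end, in the units of the state.
- state(): the state, without advancing time (a new reading comes with each control period).
- read_camera(name): name is "scene" or "top" or "wrist"; returns a dict with "frame" (420x560x3 uint8, red, green, blue), "mtx" (3x3 intrinsics, pixels), "rvec" (rotation vector, rad) and "tvec" (3), from world to camera coordinates, as OpenCV has them. Camera axes: x right, y down, z forward; pixel columns grow to the right and rows downward; lengths in m; the calibration is good to about 2 mm. The wrist camera is an equidistant fisheye: a pixel r from the principal point sees the ray r / f radians off the axis. A picture is of the moment at which its call begins. There is no depth.
- finish_job(): hands the job in; it is judged then, once.
Trained networks look in a picture, given as the dict that the camera call returned (one of the last four; its "shot" number tells which), for a name from the list of things; names that differ only in an ending like _2 or _b are one class to them, and where a whole thing is asked for, a point or a joint stands for the part that bears it (a point fixed in the world has none). Each returns a list of dicts, best first, with "p" (0 to 1); they miss things now and then, are a little off and sometimes report something else, mostly with a low value. They report only what shows in the picture. A call takes as long as a camera call. They do not tell look-alikes from the thing itself.
- recognise(picture, name): "box" ([left, top, right, bottom] in pixels, round what is visible of it).
- silhouettes(picture, name): "pixels" (420x560 bool, what is visible of it) and "box" ([left, top, right, bottom] in pixels, round what is visible of it).
- mark_of(picture, name): "at" ([column, row] in pixels: a listed point, or the origin of a listed thing).
The state is a dict: "time_s": time; "joint_pos": joint angles; "dq": joint speeds; "joint_torque": joint torques, N m; "tcp_pos": TCP position; "ee_rot": TCP orientation; "ft_force": force on the tool from outside, world axes, zero at the start; "moment": the same for the moment, N m; "width": opening from 0.0 (shut) to 1.0 (fully open); "grasp_force": force on a finger pad.
Only numpy, scipy, OpenCV 4.12 (cv2) and the standard library are available. Lean on these libraries where they do the work, as an engineer would, in place of code of your own. Each camera call takes 0.05 s, during which the arm holds its last target. There are 200 camera calls.

## Working session

There is one attempt and no reset: what is moved stays moved. The work goes in short steps, Python scripts to look and compute and a shell command to move; the robot and the scene stay as the last step left them, time stands still between calls to the robot, and variables do not carry over. Pictures are saved under pics/ and viewed, at most 12 in all, crops included, and the job is handed in when it is done.

```bash
mkdir -p pics; cat > h.py <<'E'
from plant import *
import numpy as np, cv2
from scipy.spatial.transform import Rotation as R
def cam(p): return cv2.Rodrigues(np.array(p["rvec"],float))[0],np.array(p["tvec"],float).ravel(),np.array(p["mtx"],float)
def ray(p,uv,fish=False):
    r,t,K=cam(p); x=(uv[0]-K[0,2])/K[0,0]; y=(uv[1]-K[1,2])/K[1,1]
    if fish:
        th=np.hypot(x,y); s=np.sin(th)/max(th,1e-9); d=np.array([x*s,y*s,np.cos(th)])
    else: d=np.array([x,y,1.])
    return -r.T@t, r.T@d
def at_z(p,uv,z,fish=False):
    c,d=ray(p,uv,fish); return c+d*(z-c[2])/d[2]
def save(p,n,box=None,k=1):
    f=p["frame"]
    if box: f=f[box[1]:box[3],box[0]:box[2]]
    f=cv2.resize(f,None,fx=k,fy=k,interpolation=cv2.INTER_CUBIC)
    cv2.imwrite(f"pics/{n}.png",f[:,:,::-1])
def pr(): 
    s=state(); print(round(s["time_s"],2),np.round(s["tcp_pos"],4),np.round(R.from_quat(np.roll(s["ee_rot"],-1)).as_matrix(),3).tolist(),np.round(s["ft_force"],1),s["width"],s["grasp_force"],np.round(s["joint_pos"],2))
E
python3 - <<'E'
from h import *
pr()
for n in("scene","top"):
    p=read_camera(n); save(p,n+"0",k=1.4)
    zs={"clamp_base":0,"pad_top":.036,"collar":0,"collar_grip":.067,"dish_a":0,"timer":0,"coverslips":0}
    for k,z in zs.items():
        for m in mark_of(p,k): print(n,k,round(m["p"],2),np.round(m["at"]),np.round(at_z(p,m["at"],z),3))
E
```

```text
0.0 [ 0.2024 -0.5379  0.2308] [[0.936, 0.352, -0.0], [0.352, -0.936, 0.001], [0.0, -0.001, -1.0]] [0.4 0.6 0.7] 1.0010646652278854 0.0 [ 1.17  0.71 -0.03  1.48  0.02  0.95 -0.08]
scene clamp_base 0.59 [259. 274.] [ 0.413 -0.239  0.   ]
scene pad_top 0.44 [259. 262.] [ 0.411 -0.245  0.036]
scene collar 0.84 [184. 190.] [0.426 0.316 0.   ]
scene collar 0.46 [259. 276.] [ 0.41  -0.247  0.   ]
scene collar_grip 0.63 [188. 172.] [0.438 0.298 0.067]
scene dish_a 0.86 [342. 319.] [ 0.486 -0.462  0.   ]
scene dish_a 0.66 [349. 277.] [ 0.589 -0.347  0.   ]
scene timer 0.92 [384. 269.] [ 0.682 -0.358  0.   ]
scene coverslips 0.48 [398. 301.] [ 0.625 -0.468  0.   ]
top clamp_base 0.88 [334. 257.] [ 0.411 -0.243  0.   ]
top clamp_base 0.61 [172. 250.] [0.439 0.3   0.   ]
top pad_top 0.71 [338. 254.] [ 0.416 -0.25   0.036]
top pad_top 0.34 [397. 232.] [ 0.487 -0.445  0.036]
top collar 0.86 [172. 256.] [0.419 0.299 0.   ]
top collar 0.59 [178. 218.] [0.546 0.282 0.   ]
top collar_grip 0.86 [174. 217.] [0.539 0.279 0.067]
top collar_grip 0.72 [165. 255.] [0.417 0.303 0.067]
top dish_a 0.61 [358. 204.] [ 0.589 -0.33   0.   ]
top dish_a 0.58 [397. 233.] [ 0.487 -0.456  0.   ]
top timer 0.8 [368. 180.] [ 0.673 -0.367  0.   ]
top coverslips 0.64 [400. 196.] [ 0.614 -0.474  0.   ]
```

View pics/scene0.png

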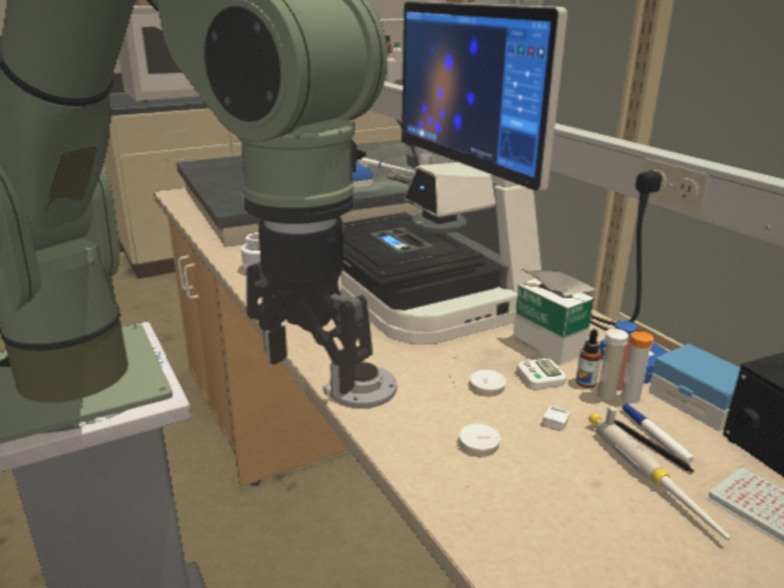

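View pics/top0.png

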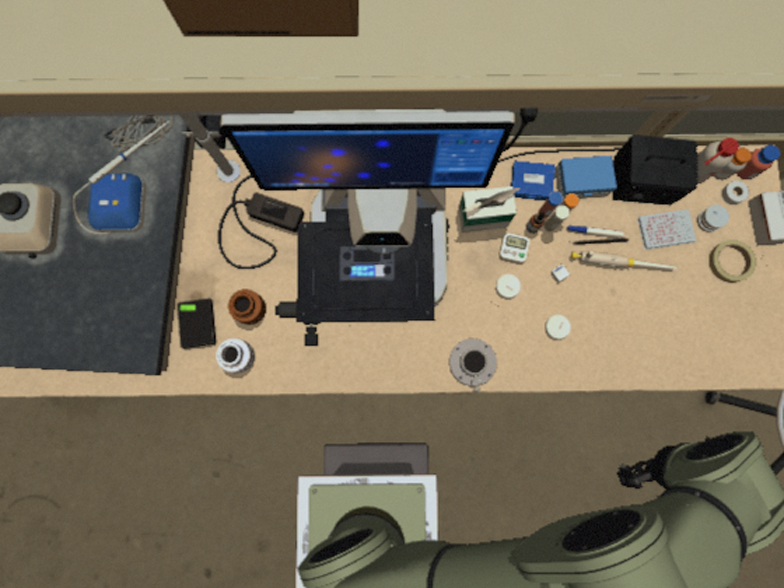

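The top view (1.4x pixels) shows these candidates:
- **Collar:** an aluminium one at (234,356) and a brown one at (246,306). The plain aluminium one fits the description.
- **Single dishes:** white discs at (508,286) and (558,327). The grey piece at (713,217) looks like a stack or jar, and (736,191) is a ring, so neither fits.
- **Clamp:** at (473,362).

I'll confirm these in one crop and start moving.

```bash
python3 - <<'E'
from h import *
p=read_camera("top"); f=p["frame"]
a=f[200:280,130:210]; b=f[170:280,310:430]; c=f[120:200,480:560]
z=lambda i:cv2.resize(i,(260,int(260*i.shape[0]/i.shape[1])),interpolation=cv2.INTER_CUBIC)
ims=[z(i) for i in(a,b,c)]; H=max(i.shape[0] for i in ims)
m=np.hstack([cv2.copyMakeBorder(i,0,H-i.shape[0],0,0,cv2.BORDER_CONSTANT) for i in ims])
cv2.imwrite("pics/crop0.png",m[:,:,::-1])
E
python3 -m crank '[[[0,0,0],[0,0,1],1],[[0,0,0],[0,0,1],1],[[0,0,0],[0,0,1],1],[[0,0,0],[0,0,1],1],[[0,0,0],[0,0,0.12],1],[[0.95,-0.27,0],[0,0,0],1],[[0.95,-0.27,0],[0,0,0],1],[[0.95,-0.27,0],[0,0,0],1],[[0.95,-0.27,0],[0,0,0],1],[[0.95,-0.27,0],[0,0,0],1],[[0.95,-0.27,0],[0,0,0],1],[[0.95,-0.27,0],[0,0,0],1]]' 30
```

```text
time_s: 1.85
tcp_pos: [0.4033, -0.4808, 0.2313]
ee_rot: [-0.0, 1.0, 0.002, -0.0]
ft_force: [-0.4, -1.0, -1.0]
width: 0.996
grasp_force: 0.0
```

View pics/crop0.png

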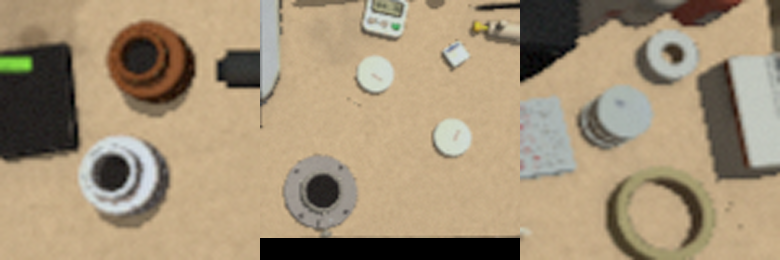

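The crop confirms the aluminium collar (lower left), the two single dishes (centre), and a look-alike stack on the right that isn't needed. Next I'll use the wrist camera.

```bash
python3 -m crank '[[[0.95,0,0],[0,0,0],1],[[0.95,-0.5,0],[0,0,0],1],[[0.4,-0.5,0],[0,0,0],1],[[0,0,0],[0,0,0],1],[[0,0,0],[0,0,0],1]]' 30
cat > look.py <<'E'
from h import *
import sys
def ell(p,k,z,fish):
    "centre of a horizontal disc at height z, fitted to the silhouette's outline put on that plane"
    out=[]
    for m in silhouettes(p,k):
        c=max(cv2.findContours(m["pixels"].astype(np.uint8),0,cv2.CHAIN_APPROX_NONE)[0],key=len)[:,0,:]
        P=np.array([at_z(p,q,z,fish)[:2] for q in c])
        (x,y),r=cv2.minEnclosingCircle((P*1000).astype(np.float32))
        A=np.c_[2*P,np.ones(len(P))]; s=np.linalg.lstsq(A,(P**2).sum(1),rcond=None)[0]
        rr=np.sqrt(s[2]+s[0]**2+s[1]**2)
        print(k,round(m["p"],2),"lsq",np.round(s[:2],4),"r",round(rr,4),"enc",round(x/1000,4),round(y/1000,4),round(r,1),m["box"])
if __name__=="__main__":
    p=read_camera("wrist"); pr(); print(np.round(-cam(p)[0].T@cam(p)[1],4),p["mtx"])
    for a in sys.argv[2:]:
        k,z=a.split(":"); ell(p,k,float(z),True)
        for m in mark_of(p,k): print("  mark",k,round(m["p"],2),np.round(m["at"],1),np.round(at_z(p,m["at"],float(z),True),4))
    save(p,sys.argv[1])
E
python3 look.py w1 dish_a:.015 pad_top:.036 clamp_base:.012
```

```text
time_s: 2.27
tcp_pos: [0.4714, -0.4507, 0.2311]
ee_rot: [-0.0, 1.0, 0.002, -0.0]
ft_force: [-0.9, -0.3, 0.8]
width: 1.002
grasp_force: 0.0
2.32 [ 0.4705 -0.4516  0.2312] [[1.0, 0.002, -0.001], [0.002, -1.0, -0.0], [-0.001, 0.0, -1.0]] [ 0.1 -0.5 -0.2] 0.9989972402901803 0.0 [ 0.67  0.84  0.12  1.16 -0.1   1.14 -0.78]
[ 0.5375 -0.4503  0.373 ] [[325.1922621    0.         280.50751309]
 [  0.         325.1922621  210.55646013]
 [  0.           0.           1.        ]]
dish_a 0.87 lsq [ 0.4894 -0.4563] r 0.0283 enc 0.4893 -0.456 29.2 [262.7, 144.0, 312.8, 195.5]
dish_a 0.8 lsq [ 0.5887 -0.3429] r 0.0286 enc 0.5882 -0.3426 29.7 [159.7, 57.6, 209.4, 108.6]
  mark dish_a 0.93 [189.5  84.1] [ 0.5867 -0.349   0.015 ]
  mark dish_a 0.83 [283.6 166.6] [ 0.4921 -0.4539  0.015 ]
pad_top 0.63 lsq [ 0.4083 -0.252 ] r 0.0243 enc 0.4084 -0.252 25.4 [100.1, 225.2, 134.2, 259.5]
  mark pad_top 0.79 [114.9 243.9] [ 0.4046 -0.2491  0.036 ]
  mark pad_top 0.59 [129.5 231.2] [ 0.4215 -0.2724  0.036 ]
  mark pad_top 0.33 [206.    6.6] [ 0.6703 -0.371   0.036 ]
clamp_base 0.86 lsq [ 0.4049 -0.2535] r 0.0578 enc 0.3974 -0.2574 67.7 [92.3, 191.6, 168.1, 292.0]
  mark clamp_base 0.59 [128.4 231.2] [ 0.4132 -0.2582  0.012 ]
  mark clamp_base 0.39 [117.3 242.5] [ 0.3972 -0.2389  0.012 ]
```

View pics/w1.png

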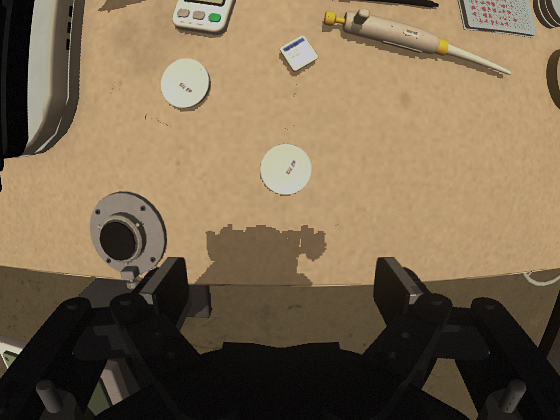

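The dishes are at (186,83) and (285,169) and the pad is at (120,238), which agrees with the networks. I'll pick the near dish first.

```bash
python3 -m crank '[[[0.63,0.15,0],[0,0,0],1],[[0,0,1],[0,0,0],1],[[0,0,1],[0,0,0],1],[[0,0,1],[0,0,0],1],[[0,0,1],[0,0,0],1],[[0,0,1],[0,0,0],1],[[0,0,0],[0,0,0],1],[[0,0,0],[0,0,0],1]]' 20 && python3 look.py w2 dish_a:.015 pad_top:.036
```

```text
time_s: 3.28
tcp_pos: [0.4894, -0.4559, 0.0811]
ee_rot: [-0.001, 1.0, -0.0, -0.001]
ft_force: [0.3, -1.0, 2.1]
width: 1.004
grasp_force: 0.0
3.33 [ 0.49   -0.4564  0.0827] [[1.0, 0.0, 0.001], [0.0, -1.0, -0.001], [0.001, 0.001, -1.0]] [ 0.6 -0.4  1. ] 0.9982913447596272 0.0 [ 0.66  1.04  0.1   1.24 -0.12  0.87 -0.78]
[ 0.5556 -0.4558  0.223 ] [[325.1922621    0.         280.50751309]
 [  0.         325.1922621  210.55646013]
 [  0.           0.           1.        ]]
dish_a 0.74 lsq [ 0.4898 -0.4559] r 0.0285 enc 0.49 -0.4559 29.3 [240.4, 183.8, 324.0, 264.3]
dish_a 0.56 lsq [ 0.5885 -0.3441] r 0.0292 enc 0.5897 -0.3448 31.6 [85.7, 47.2, 157.2, 126.9]
  mark dish_a 0.92 [125.4  86.1] [ 0.5873 -0.3502  0.015 ]
  mark dish_a 0.7 [280.8 217.7] [ 0.4948 -0.4558  0.015 ]
pad_top 0.84 lsq [ 0.4149 -0.2496] r 0.0204 enc 0.4116 -0.2517 26.1 [25.3, 292.9, 58.7, 327.9]
  mark pad_top 0.69 [ 45.5 320.1] [ 0.4072 -0.2522  0.036 ]
  mark pad_top 0.66 [ 61.9 297.5] [ 0.4336 -0.2814  0.036 ]
```

```bash
python3 -m crank '[[[0,0,0.8],[0,0,0],1],[[0,0,0.7],[0,0,0],1],[[0,0,0.5],[0,0,0],1],[[0,0,0.3],[0,0,0],1],[[0,0,0.3],[0,0,0],1],[[0,0,0],[0,0,0],1],[[0,0,0],[0,0,0],-0.2],[[0,0,0],[0,0,0],-0.2],[[0,0,0],[0,0,0],-0.2],[[0,0,0],[0,0,0],-0.2],[[0,0,0],[0,0,0],-0.2],[[0,0,0],[0,0,0],-0.2]]' 20; python3 -m crank '[[[0,0,0],[0,0,0],-0.2],[[0,0,0],[0,0,0],-0.2]]'; python3 look.py w3 dish_a:.015
```

```text
time_s: 4.53
tcp_pos: [0.4902, -0.4563, 0.0045]
ee_rot: [0.0, 1.0, 0.0, 0.001]
ft_force: [-1.2, 0.1, 6.8]
width: 0.659
grasp_force: 19.8
time_s: 4.7
tcp_pos: [0.4902, -0.4563, 0.0045]
ee_rot: [0.0, 1.0, 0.0, 0.001]
ft_force: [-1.5, 1.5, 7.0]
width: 0.654
grasp_force: 19.8
4.75 [ 0.4902 -0.4563  0.0045] [[1.0, 0.0, 0.001], [0.0, -1.0, -0.001], [0.001, 0.001, -1.0]] [-2.5  1.5  7.3] 0.6587403933888869 19.84318971633911 [ 0.66  1.15  0.09  1.26 -0.12  0.73 -0.78]
[ 0.5561 -0.4559  0.1465] [[325.1922621    0.         280.50751309]
 [  0.         325.1922621  210.55646013]
 [  0.           0.           1.        ]]
dish_a 0.79 lsq [ 0.4908 -0.456 ] r 0.0285 enc 0.4909 -0.4563 29.6 [221.9, 212.2, 342.6, 329.1]
dish_a 0.58 lsq [ 0.5881 -0.3464] r 0.0301 enc 0.5878 -0.3465 32.0 [9.8, 17.9, 104.0, 133.1]
  mark dish_a 0.79 [64.3 79.7] [ 0.5842 -0.3553  0.015 ]
  mark dish_a 0.63 [279.1 266.4] [ 0.4955 -0.4554  0.015 ]
```

View pics/w3.png

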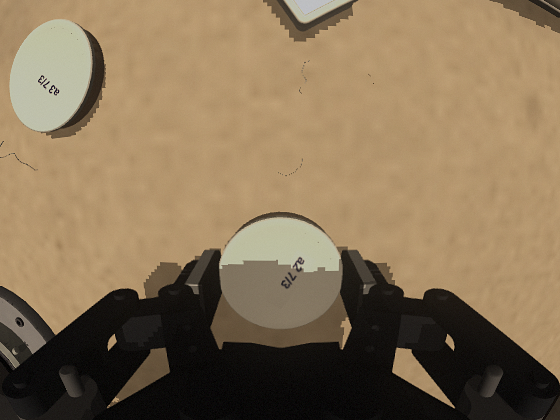

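The dish is held centred (lid at (281,270), a pad on each side). I'll lift it and measure the clamp from a short distance to the side.

```bash
python3 -m crank '[[[0,0,-0.3],[0,0,0],-0.2],[[0,0,-0.6],[0,0,0],-0.2],[[0,0,-1],[0,0,0],-0.2],[[0,0,-1],[0,0,0],-0.2],[[0,0,-0.6],[0,0,0],-0.2],[[-0.6,-0.8,0],[0,0,0],-0.2],[[-0.8,-0.9,0],[0,0,0],-0.2],[[-0.8,-0.9,0],[0,0,0],-0.2],[[-0.5,-0.8,0],[0,0,0],-0.2],[[0,-0.5,0],[0,0,0],-0.2],[[0,0,0],[0,0,0],-0.2],[[0,0,0],[0,0,0],-0.2]]'; python3 look.py w4 dish_a:.12 pad_top:.036 clamp_base:.012; python3 - <<'E'
from h import *
import look
p=read_camera("top"); look.ell(p,"pad_top",.036,False); look.ell(p,"clamp_base",.012,False); look.ell(p,"collar_grip",.079,False)
E
```

```text
time_s: 5.85
tcp_pos: [0.4093, -0.3388, 0.1094]
ee_rot: [0.0, 1.0, 0.001, 0.001]
ft_force: [-0.1, -0.7, -0.0]
width: 0.658
grasp_force: 21.4
5.9 [ 0.4092 -0.3395  0.1091] [[1.0, 0.0, 0.001], [0.0, -1.0, -0.001], [0.001, 0.001, -1.0]] [ 0.1 -1.  -0.1] 0.6544700557297976 21.439663767814636 [ 0.58  0.83  0.09  1.78 -0.14  0.54 -0.81]
[ 0.4752 -0.3384  0.2514] [[325.1922621    0.         280.50751309]
 [  0.         325.1922621  210.55646013]
 [  0.           0.           1.        ]]
dish_a 0.92 lsq [ 0.5277 -0.3401] r 0.0084 enc 0.5287 -0.3401 12.4 [256.7, 0.0, 315.9, 20.2]
dish_a 0.8 lsq [ 0.41   -0.3385] r 0.0287 enc 0.4101 -0.3383 29.9 [219.1, 214.3, 341.0, 329.3]
  mark dish_a 0.61 [282.7 265.7] [ 0.415  -0.3396  0.12  ]
pad_top 0.67 lsq [ 0.408  -0.2516] r 0.0244 enc 0.4078 -0.2517 25.3 [130.4, 192.5, 195.0, 252.3]
  mark pad_top 0.66 [280.4 261.8] [ 0.3797 -0.3386  0.036 ]
  mark pad_top 0.6 [158.8 224.7] [ 0.4072 -0.2501  0.036 ]
clamp_base 0.98 lsq [ 0.4099 -0.2506] r 0.0544 enc 0.4044 -0.2541 60.3 [108.1, 142.5, 241.4, 287.0]
  mark clamp_base 0.76 [174.6 210.5] [ 0.4115 -0.2551  0.012 ]
  mark clamp_base 0.44 [171.9 211.6] [ 0.4106 -0.2527  0.012 ]
pad_top 0.68 lsq [ 0.4076 -0.2517] r 0.0216 enc 0.4078 -0.2521 23.1 [330.5, 248.2, 348.1, 262.7]
clamp_base 0.86 lsq [ 0.412  -0.2426] r 0.048 enc 0.4081 -0.247 53.9 [320.2, 241.4, 351.1, 273.3]
collar_grip 0.66 lsq [0.423  0.2935] r 0.0408 enc 0.4221 0.2934 44.3 [156.0, 242.6, 182.2, 266.7]
collar_grip 0.64 lsq [0.5337 0.2693] r 0.0412 enc 0.5338 0.2695 44.0 [164.3, 208.3, 190.1, 233.3]
```

View pics/w4.png

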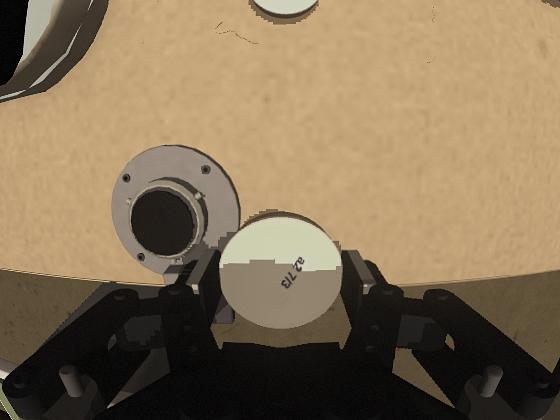

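The pad (black disc at (162,222)) and the held dish (281,270) are both fitted from this one view, so I need dx -2 mm and dy +87 mm. Now I'll place it.

```bash
python3 -m crank '[[[-0.07,-0.7,0],[0,0,0],-0.2],[[0,-0.9,0],[0,0,0],-0.2],[[0,-0.8,0],[0,0,0],-0.2],[[0,-0.5,0],[0,0,0],-0.2],[[0,0,0.6],[0,0,0],-0.2],[[0,0,0.6],[0,0,0],-0.2],[[0,0,0.5],[0,0,0],-0.2],[[0,0,0.3],[0,0,0],-0.2],[[0,0,0.15],[0,0,0],-0.2],[[0,0,0.1],[0,0,0],-0.2],[[0,0,0],[0,0,0],-0.2],[[0,0,0],[0,0,0],-0.2]]'; python3 look.py w5 dish_a:.051
```

```text
time_s: 7.4
tcp_pos: [0.4069, -0.252, 0.0413]
ee_rot: [0.0, 1.0, 0.0, 0.0]
ft_force: [0.9, -0.2, 0.6]
width: 0.654
grasp_force: 21.5
7.45 [ 0.4069 -0.252   0.0413] [[1.0, 0.0, 0.001], [0.0, -1.0, -0.0], [0.001, 0.0, -1.0]] [-0.   0.1  0.4] 0.6586034133423043 21.468536853790283 [ 0.46  0.91  0.06  2.   -0.19  0.23 -0.89]
[ 0.4728 -0.2518  0.1832] [[325.1922621    0.         280.50751309]
 [  0.         325.1922621  210.55646013]
 [  0.           0.           1.        ]]
dish_a 0.81 lsq [ 0.4072 -0.2518] r 0.0286 enc 0.4074 -0.2518 29.8 [218.9, 211.6, 342.1, 331.4]
  mark dish_a 0.55 [282.1 266.4] [ 0.4118 -0.2525  0.051 ]
```

```bash
python3 -m crank '[[[0,0,0.03],[0,0,0],-0.2],[[0,0,0],[0,0,0],-0.2],[[0,0,0],[0,0,0],0.4],[[0,0,0],[0,0,0],0.5],[[0,0,0],[0,0,0],0.7],[[0,0,0],[0,0,0],0.7],[[0,0,-0.3],[0,0,0],0.7],[[0,0,-1],[0,0,0],0.7],[[0,0,-1],[0,0,0],1],[[0,0,-0.3],[0,0,0],1],[[0,0,0],[0,0,0],1],[[0,0,0],[0,0,0],1]]'; python3 look.py w6 dish_a:.051 pad_top:.036
```

```text
time_s: 8.55
tcp_pos: [0.4068, -0.2519, 0.1182]
ee_rot: [0.0, 1.0, 0.0, 0.0]
ft_force: [0.2, -0.2, -0.4]
width: 1.004
grasp_force: 0.0
8.6 [ 0.4065 -0.2517  0.1176] [[1.0, 0.0, -0.0], [0.0, -1.0, 0.0], [-0.0, -0.0, -1.0]] [1.2 0.1 0.8] 0.9993555673013415 0.0 [ 0.43  0.76  0.11  1.96 -0.18  0.42 -0.9 ]
[ 0.4727 -0.2516  0.2602] [[325.1922621    0.         280.50751309]
 [  0.         325.1922621  210.55646013]
 [  0.           0.           1.        ]]
dish_a 0.88 lsq [ 0.4065 -0.2516] r 0.0283 enc 0.4066 -0.2514 29.1 [241.8, 184.3, 324.3, 264.4]
dish_a 0.8 lsq [ 0.5601 -0.3276] r 0.0174 enc 0.5643 -0.3275 25.0 [360.1, 0.0, 426.0, 26.0]
  mark dish_a 0.61 [283.1 222. ] [ 0.4091 -0.2534  0.051 ]
pad_top 0.52 lsq [ 0.5662 -0.3332] r 0.0185 enc 0.5713 -0.3333 26.4 [360.3, 0.0, 426.4, 25.2]
```

```bash
python3 -m crank '[[[0.6,0.3,0],[0,0,0],1],[[0.9,0.45,0],[0,0,0],1],[[0.9,0.45,0],[0,0,0],1],[[0.9,0.45,0],[0,0,0],1],[[0.9,0.45,0],[0,0,0],1],[[0.9,0.45,0],[0,0,0],1],[[0.96,0.51,0],[0,0,0],1],[[0,0,0.6],[0,0,0],1],[[0,0,0.6],[0,0,0],1],[[0,0,0],[0,0,0],1],[[0,0,0],[0,0,0],1]]'; python3 look.py w7 dish_a:.015
```

```text
time_s: 9.72
tcp_pos: [0.5874, -0.3432, 0.081]
ee_rot: [-0.001, 1.0, 0.0, -0.001]
ft_force: [0.9, 0.0, 0.2]
width: 0.997
grasp_force: 0.0
9.77 [ 0.5879 -0.3435  0.0822] [[1.0, 0.0, -0.0], [0.0, -1.0, 0.0], [-0.0, -0.0, -1.0]] [0.1 0.1 0.4] 1.0001104751835346 0.0 [ 0.42  1.06  0.15  1.19 -0.17  0.91 -0.97]
[ 0.6537 -0.3431  0.2228] [[325.1922621    0.         280.50751309]
 [  0.         325.1922621  210.55646013]
 [  0.           0.           1.        ]]
  mark dish_a 0.8 [278.3 213.4] [ 0.5958 -0.3415  0.015 ]
```

```bash
python3 -m crank '[[[0,0,0.8],[0,0,0],1],[[0,0,0.7],[0,0,0],1],[[0,0,0.5],[0,0,0],1],[[0,0,0.3],[0,0,0],1],[[0,0,0.25],[0,0,0],1],[[0,0,0],[0,0,0],1],[[0,0,0],[0,0,0],-0.2],[[0,0,0],[0,0,0],-0.2],[[0,0,0],[0,0,0],-0.2],[[0,0,0],[0,0,0],-0.2],[[0,0,0],[0,0,0],-0.2],[[0,0,0],[0,0,0],-0.2]]' 20; python3 look.py w8 dish_a:.015; python3 -m crank '[[[0,0,0],[0,0,0],-0.2],[[0,0,-0.3],[0,0,0],-0.2],[[0,0,-0.6],[0,0,0],-0.2],[[0,0,-1],[0,0,0],-0.2],[[0,0,-1],[0,0,0],-0.2],[[0,0,-0.6],[0,0,0],-0.2],[[-0.6,0,0],[0,0,0],-0.2],[[-0.8,0,0],[0,0,0],-0.2],[[-0.8,0,0],[0,0,0],-0.2],[[-0.8,0,0],[0,0,0],-0.2],[[-0.8,0,0],[0,0,0],-0.2],[[-0.8,0,0],[0,0,0],-0.2]]'; python3 -m crank '[[[-0.8,0,0],[0,0,0],-0.2],[[-0.6,0,0],[0,0,0],-0.2],[[0,0,0],[0,0,0],-0.2],[[0,0,0],[0,0,0],-0.2]]'; python3 look.py w9 dish_a:.12 dish_a:.051
```

```text
time_s: 10.87
tcp_pos: [0.5886, -0.3438, 0.0067]
ee_rot: [0.0, 1.0, 0.0, 0.001]
ft_force: [-1.4, 1.3, 7.2]
width: 0.657
grasp_force: 19.8
10.92 [ 0.5886 -0.3437  0.0067] [[1.0, 0.0, 0.001], [0.0, -1.0, -0.001], [0.001, 0.001, -1.0]] [-2.3  0.4  8. ] 0.6542923482889218 19.777708053588867 [ 0.43  1.16  0.14  1.21 -0.18  0.78 -0.96]
[ 0.6544 -0.3434  0.1487] [[325.1922621    0.         280.50751309]
 [  0.         325.1922621  210.55646013]
 [  0.           0.           1.        ]]
dish_a 0.62 lsq [ 0.591  -0.3435] r 0.0284 enc 0.5913 -0.3434 29.4 [222.2, 208.5, 341.9, 325.3]
  mark dish_a 0.66 [283.1 259. ] [ 0.5965 -0.3447  0.015 ]
time_s: 12.02
tcp_pos: [0.4492, -0.3435, 0.1115]
ee_rot: [0.0, 1.0, 0.0, 0.001]
ft_force: [-0.1, -0.7, -0.4]
width: 0.655
grasp_force: 21.4
time_s: 12.35
tcp_pos: [0.408, -0.344, 0.1115]
ee_rot: [0.0, 1.0, -0.0, 0.001]
ft_force: [0.1, 1.1, -0.3]
width: 0.655
grasp_force: 21.4
12.4 [ 0.4087 -0.3437  0.1112] [[1.0, 0.0, 0.001], [0.0, -1.0, -0.001], [0.001, 0.001, -1.0]] [ 0.4  0.9 -0.6] 0.6556930269188339 21.42671138048172 [ 0.58  0.83  0.1   1.77 -0.15  0.55 -0.79]
[ 0.4738 -0.3437  0.2534] [[325.1922621    0.         280.50751309]
 [  0.         325.1922621  210.55646013]
 [  0.           0.           1.        ]]
dish_a 0.9 lsq [ 0.4106 -0.3438] r 0.0285 enc 0.4107 -0.3442 29.5 [218.6, 206.6, 340.3, 324.8]
dish_a 0.75 lsq [ 0.4301 -0.2845] r 0.0194 enc 0.4299 -0.2847 20.3 [114.7, 185.2, 191.3, 269.3]
  mark dish_a 0.65 [157.6 223.4] [ 0.4324 -0.2884  0.12  ]
  mark dish_a 0.63 [281.4 260.4] [ 0.4153 -0.3442  0.12  ]
dish_a 0.9 lsq [ 0.3779 -0.3438] r 0.0432 enc 0.3781 -0.3445 44.8 [218.6, 206.6, 340.3, 324.8]
dish_a 0.75 lsq [ 0.4075 -0.2538] r 0.0294 enc 0.4072 -0.2542 30.8 [114.7, 185.2, 191.3, 269.3]
  mark dish_a 0.65 [157.6 223.4] [ 0.411  -0.2597  0.051 ]
  mark dish_a 0.63 [281.4 260.4] [ 0.3851 -0.3444  0.051 ]
```

View pics/w9.png

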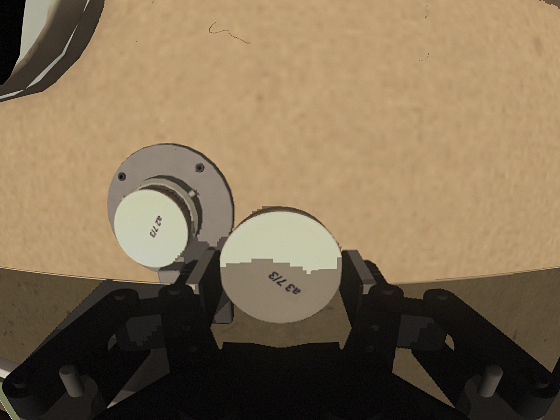

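The first dish sits centred (153,227) and the second is held level (281,265).

```bash
python3 -m crank '[[[-0.12,-0.7,0],[0,0,0],-0.2],[[0,-0.9,0],[0,0,0],-0.2],[[0,-0.9,0],[0,0,0],-0.2],[[0,-0.57,0],[0,0,0],-0.2],[[0,0,0.5],[0,0,0],-0.2],[[0,0,0.5],[0,0,0],-0.2],[[0,0,0.4],[0,0,0],-0.2],[[0,0,0.2],[0,0,0],-0.2],[[0,0,0.1],[0,0,0],-0.2],[[0,0,0.07],[0,0,0],-0.2],[[0,0,0],[0,0,0],-0.2],[[0,0,0],[0,0,0],-0.2]]'; python3 look.py w10 dish_a:.067
```

```text
time_s: 13.6
tcp_pos: [0.4047, -0.2515, 0.0577]
ee_rot: [0.0, 1.0, 0.0, 0.0]
ft_force: [-0.0, -0.0, 0.6]
width: 0.656
grasp_force: 21.5
13.65 [ 0.4047 -0.2515  0.0577] [[1.0, 0.0, 0.001], [0.0, -1.0, -0.0], [0.001, 0.0, -1.0]] [ 0.1 -0.2 -1. ] 0.655547828675146 21.45216464996338 [ 0.45  0.88  0.07  2.   -0.21  0.26 -0.88]
[ 0.4706 -0.2512  0.1997] [[325.1922621    0.         280.50751309]
 [  0.         325.1922621  210.55646013]
 [  0.           0.           1.        ]]
dish_a 0.75 lsq [ 0.4172 -0.2517] r 0.0221 enc 0.4274 -0.2525 20.8 [236.7, 197.2, 334.3, 232.2]
dish_a 0.58 lsq [ 0.4077 -0.2513] r 0.0284 enc 0.4079 -0.2513 29.4 [218.2, 208.1, 343.8, 327.1]
  mark dish_a 0.85 [280.8 257.6] [ 0.4137 -0.2514  0.067 ]
```

```bash
python3 -m crank '[[[0,0,0.02],[0,0,0],-0.2],[[0,0,0.02],[0,0,0],-0.2],[[0,0,0],[0,0,0],-0.2]]'; python3 -m crank '[[[0,0,0],[0,0,0],0.4],[[0,0,0],[0,0,0],0.5],[[0,0,0],[0,0,0],0.7],[[0,0,0],[0,0,0],0.7],[[0,0,-0.3],[0,0,0],0.7],[[0,0,-1],[0,0,0],0.7],[[0,0,-1],[0,0,0],1],[[0,0,-1],[0,0,0],1],[[0,0,0],[0,0,0],1],[[0,0,0],[0,0,0],1]]'; python3 look.py w11 dish_a:.066
```

```text
time_s: 14.0
tcp_pos: [0.4047, -0.2515, 0.0562]
ee_rot: [0.0, 1.0, 0.0, 0.0]
ft_force: [-0.3, -0.2, 5.4]
width: 0.655
grasp_force: 21.9
time_s: 14.83
tcp_pos: [0.405, -0.2515, 0.1568]
ee_rot: [0.001, 1.0, 0.0, 0.001]
ft_force: [-0.0, 0.8, -0.9]
width: 0.998
grasp_force: 0.0
14.88 [ 0.4046 -0.2513  0.1557] [[1.0, 0.0, 0.001], [0.0, -1.0, -0.0], [0.001, 0.0, -1.0]] [-0.3  0.2 -1.2] 0.9998130232041326 0.0 [ 0.41  0.69  0.14  1.93 -0.18  0.52 -0.9 ]
[ 0.4706 -0.2511  0.2989] [[325.1922621    0.         280.50751309]
 [  0.         325.1922621  210.55646013]
 [  0.           0.           1.        ]]
dish_a 0.76 lsq [ 0.4063 -0.2512] r 0.0284 enc 0.4065 -0.251 29.0 [242.5, 176.4, 320.5, 250.3]
dish_a 0.67 lsq [ 0.4156 -0.2521] r 0.0212 enc 0.4323 -0.2544 13.6 [267.4, 173.5, 302.3, 183.4]
  mark dish_a 0.68 [282.  207.1] [ 0.4117 -0.2526  0.066 ]
```

View pics/w11.png

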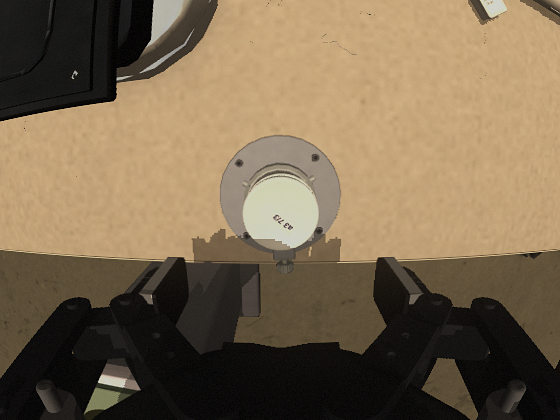

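The pile is square on the pad (281,213). Now for the collar, passing over the microscope front high up.

```bash
python3 -m crank '[[[0,0,-1],[0,0,0],1],[[0,0,-0.8],[0,0,0],1],[[0.1,-0.5,0],[0,0,0],1],[[0.1,-1,0],[0,0,0],1],[[0.1,-1,0],[0,0,0],1],[[0.1,-1,0],[0,0,0],1],[[0.1,-1,0],[0,0,0],1],[[0.1,-1,0],[0,0,0],1],[[0,-1,0],[0,0,0],1],[[0,-1,0],[0,0,0],1],[[0,-1,0],[0,0,0],1],[[0,-1,0],[0,0,0],1]]' && python3 -m crank '[[[0,-1,0],[0,0,0],1],[[0,-1,0],[0,0,0],1],[[0,-1,0],[0,0,0],1],[[0,-1,0],[0,0,0],1],[[0,-1,0],[0,0,0],1],[[0,-1,0],[0,0,0],1],[[0,-1,0],[0,0,0],1],[[0,-1,0],[0,0,0],1],[[0,-0.5,0],[0,0,0],1],[[0,0,0],[0,0,0],1],[[0,0,0],[0,0,0],1]]'; python3 look.py w12 collar_grip:.079 collar:0
```

```text
time_s: 15.98
tcp_pos: [0.4219, 0.035, 0.2085]
ee_rot: [0.0, 1.0, 0.0, -0.001]
ft_force: [0.6, -0.3, 0.2]
width: 1.002
grasp_force: 0.0
time_s: 16.9
tcp_pos: [0.4219, 0.2886, 0.2082]
ee_rot: [0.001, 1.0, 0.001, -0.001]
ft_force: [1.1, -0.6, 0.4]
width: 1.002
grasp_force: 0.0
16.95 [0.4222 0.2878 0.2085] [[1.0, -0.0, -0.001], [-0.0, -1.0, -0.001], [-0.001, 0.001, -1.0]] [-0.2 -0.6  0.7] 1.000155204963331 0.0 [-0.84  0.67  0.33  1.75 -0.29  0.77 -1.93]
[0.4881 0.2891 0.3501] [[325.1922621    0.         280.50751309]
 [  0.         325.1922621  210.55646013]
 [  0.           0.           1.        ]]
collar_grip 0.93 lsq [0.4333 0.3037] r 0.0354 enc 0.4337 0.3033 37.3 [225.6, 148.9, 299.8, 233.2]
collar_grip 0.82 lsq [0.5353 0.2828] r 0.0353 enc 0.535 0.2826 36.3 [244.7, 28.8, 329.7, 112.2]
  mark collar_grip 0.82 [287.9  67.2] [0.5371 0.2826 0.079 ]
  mark collar_grip 0.8 [266.7 195.7] [0.4285 0.3004 0.079 ]
collar 0.83 lsq [0.5491 0.2808] r 0.0457 enc 0.5487 0.2813 47.2 [245.2, 30.7, 330.5, 114.0]
collar 0.61 lsq [0.4177 0.3077] r 0.0457 enc 0.4182 0.308 47.7 [219.1, 149.9, 303.2, 229.9]
  mark collar 0.94 [259.4 185. ] [0.4231 0.3116 0.    ]
  mark collar 0.72 [289.  79.] [0.5383 0.2796 0.    ]
```

View pics/w12.png

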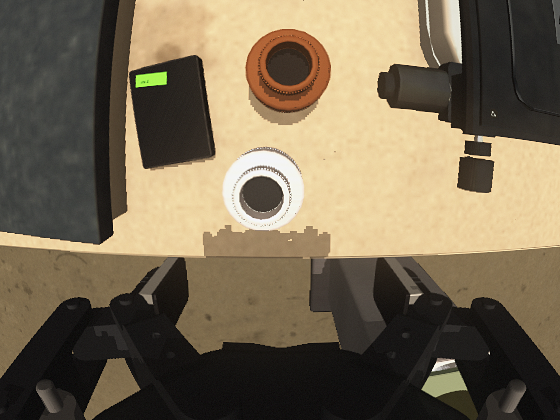

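The aluminium collar is at (263,190), hole (263,194), and the brown one at (288,68) isn't wanted. I'll go closer and measure.

```bash
python3 -m crank '[[[0.2,-0.5,0.5],[0,0,0],1],[[0,0,1],[0,0,0],1],[[0,0,0.5],[0,0,0],1],[[0,0,0],[0,0,0],1],[[0,0,0],[0,0,0],1]]'; cat > cl.py <<'E'
from h import *
import look
p=read_camera("wrist"); pr(); look.ell(p,"collar",.055,True)
g=cv2.cvtColor(p["frame"],cv2.COLOR_RGB2GRAY); m=(g<90).astype(np.uint8)
n,l,s,c=cv2.connectedComponentsWithStats(m)
for i in range(1,n):
    if 400<s[i,4]<20000 and s[i,2]<120: print("dark",s[i],np.round(c[i],1),np.round(at_z(p,c[i],.079,True),4))
save(p,"cl")
E
python3 cl.py
```

```text
time_s: 17.57
tcp_pos: [0.4285, 0.303, 0.1493]
ee_rot: [0.0, 1.0, -0.0, -0.0]
ft_force: [-0.4, -0.6, 1.4]
width: 0.997
grasp_force: 0.0
17.62 [0.4288 0.3033 0.15  ] [[1.0, -0.0, 0.001], [-0.0, -1.0, 0.0], [0.001, -0.0, -1.0]] [0.1 0.3 0.9] 0.9976380395080598 0.0 [-0.83  0.77  0.29  1.77 -0.34  0.64 -1.92]
collar 0.57 lsq [0.5397 0.2827] r 0.038 enc 0.5391 0.2821 39.4 [259.1, 19.3, 360.1, 117.4]
dark [ 283   28   60   58 2660] [312.5  56.6] [0.5405 0.2824 0.079 ]
dark [ 272   32   80   73 1027] [303.5  85.9] [0.5207 0.2883 0.079 ]
dark [257  35 105  83 547] [299.3  99.5] [0.5117 0.291  0.079 ]
dark [ 508  174   43   45 1548] [528.8 196.7] [0.4496 0.0955 0.079 ]
dark [ 251  199   54   51 1668] [277. 220.] [0.4311 0.3056 0.079 ]
```

```bash
python3 -m crank '[[[0,-0.06,0.8],[0,0,0],0.45],[[0,0,0.8],[0,0,0],0.45],[[0,0,0],[0,0,0],0.45],[[0,0,0],[0,0,0],0.45],[[0,0,0],[0,0,0],0.45],[[0,0,0.5],[0,0,0],0.45],[[0,0,0.5],[0,0,0],0.45],[[0,0,0.3],[0,0,0],0.45],[[0,0,0],[0,0,0],0.45],[[0,0,0],[0,0,0],0.45]]';python3 -m crank '[[[0,0,0.1],[0,0,0],0.45],[[0,0,0],[0,0,0],0.45]]';python3 -m crank '[[[0,0,0.1],[0,0,0],0.45],[[0,0,0],[0,0,0],0.45]]'
```

```text
time_s: 18.5
tcp_pos: [0.4287, 0.3055, 0.0629]
ee_rot: [-0.0, 1.0, 0.0, 0.0]
ft_force: [-0.4, -0.1, 0.6]
width: 0.724
grasp_force: 0.0
time_s: 18.67
tcp_pos: [0.4286, 0.3056, 0.0596]
ee_rot: [-0.0, 1.0, 0.0, 0.0]
ft_force: [0.4, -0.6, -0.9]
width: 0.723
grasp_force: 0.0
time_s: 18.83
tcp_pos: [0.4284, 0.3055, 0.056]
ee_rot: [-0.0, 1.0, 0.0, -0.0]
ft_force: [0.3, -0.9, -0.2]
width: 0.726
grasp_force: 0.0
```

```bash
python3 -m crank '[[[0,0,0.06],[0,0,0],0.45],[[0,0,0],[0,0,0],0.45]]';python3 -m crank '[[[0,0,0.06],[0,0,0],0.45],[[0,0,0],[0,0,0],0.45]]';python3 -m crank '[[[0,0,0],[0,0,0],0.1],[[0,0,0],[0,0,0],0.1],[[0,0,0],[0,0,0],0.1],[[0,0,0],[0,0,0],0.1],[[0,0,0],[0,0,0],0.1],[[0,0,0],[0,0,0],0.1]]' 60; python3 cl.py
```

```text
time_s: 19.0
tcp_pos: [0.4283, 0.3054, 0.0542]
ee_rot: [-0.0, 1.0, 0.0, -0.0]
ft_force: [0.1, 0.4, -0.2]
width: 0.727
grasp_force: 0.0
time_s: 19.17
tcp_pos: [0.4283, 0.3054, 0.0523]
ee_rot: [0.0, 1.0, 0.0, -0.0]
ft_force: [1.2, -0.7, 0.7]
width: 0.726
grasp_force: 0.0
time_s: 19.67
tcp_pos: [0.4284, 0.3053, 0.053]
ee_rot: [-0.0, 1.0, 0.0, 0.0]
ft_force: [-2.1, -0.7, 10.9]
width: 0.576
grasp_force: 60.4
19.72 [0.4284 0.3053 0.053 ] [[1.0, 0.0, 0.0], [0.0, -1.0, 0.0], [0.0, -0.0, -1.0]] [-2.1 -2.8 11.3] 0.5731698372574828 60.387899558991194 [-0.78  0.93  0.2   1.83 -0.4   0.42 -1.87]
collar 0.67 lsq [0.429  0.3054] r 0.0379 enc 0.4288 0.3041 44.7 [199.1, 176.0, 361.2, 342.9]
dark [ 291    0  104   55 4508] [344.8  22.7] [0.5333 0.2824 0.079 ]
dark [ 503    0   57  124 5287] [536.   61.9] [0.5318 0.1919 0.079 ]
dark [ 235  254   92   78 5317] [279.8 291.8] [0.4294 0.3058 0.079 ]
```

View pics/cl.png

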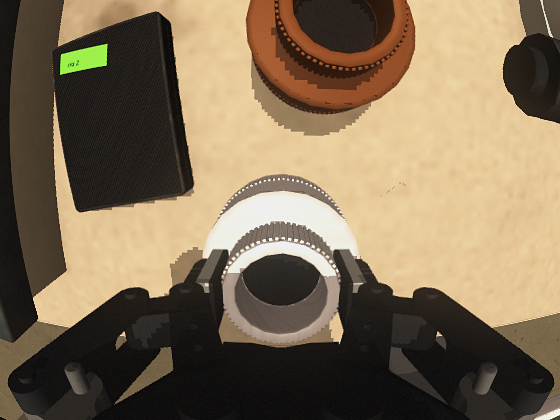

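The collar is firmly held by its neck (281,283). Next I'll lift it and carry it over to the clamp.

```bash
python3 -m crank '[[[0,0,-0.3],[0,0,0],0.1],[[0,0,-0.7],[0,0,0],0.1],[[0,0,-1],[0,0,0],0.1],[[0,0,-1],[0,0,0],0.1],[[0,0,-1],[0,0,0],0.1],[[0,0,-1],[0,0,0],0.1],[[0,0,-0.4],[0,0,0],0.1],[[-0.1,0.4,0],[0,0,0],0.1],[[-0.2,0.8,0],[0,0,0],0.1],[[-0.2,1,0],[0,0,0],0.1],[[-0.2,1,0],[0,0,0],0.1],[[0,1,0],[0,0,0],0.1]]' && python3 -m crank '[[[0,1,0],[0,0,0],0.1],[[0,1,0],[0,0,0],0.1],[[0,1,0],[0,0,0],0.1],[[0,1,0],[0,0,0],0.1],[[0,1,0],[0,0,0],0.1],[[0,1,0],[0,0,0],0.1],[[0,1,0],[0,0,0],0.1],[[0,1,0],[0,0,0],0.1],[[0,1,0],[0,0,0],0.1],[[0,1,0],[0,0,0],0.1],[[0,1,0],[0,0,0],0.1],[[0,1,0],[0,0,0],0.1]]' && python3 -m crank '[[[0,1,0],[0,0,0],0.1],[[0,0.8,0],[0,0,0],0.1],[[0,0.4,0],[0,0,0],0.1],[[0,0.2,0],[0,0,0],0.1],[[0,0,0],[0,0,0],0.1],[[0,0,0],[0,0,0],0.1]]'; python3 -c "
from h import *
pr()"
```

```text
time_s: 20.77
tcp_pos: [0.4061, 0.1783, 0.215]
ee_rot: [-0.0, 1.0, 0.001, -0.0]
ft_force: [1.4, -1.4, -1.6]
width: 0.568
grasp_force: 62.5
time_s: 21.77
tcp_pos: [0.407, -0.1822, 0.215]
ee_rot: [0.0, 1.0, -0.0, 0.0]
ft_force: [0.6, 1.6, -1.4]
width: 0.571
grasp_force: 62.5
time_s: 22.27
tcp_pos: [0.4076, -0.2515, 0.2146]
ee_rot: [-0.0, 1.0, 0.001, -0.0]
ft_force: [0.2, 0.6, -1.2]
width: 0.57
grasp_force: 62.5
22.27 [ 0.4076 -0.2515  0.2146] [[1.0, 0.001, -0.0], [0.001, -1.0, 0.001], [-0.0, -0.001, -1.0]] [ 0.2  0.6 -1.2] 0.5701443968273607 62.52592669799924 [ 0.38  0.6   0.19  1.85 -0.17  0.7  -0.91]
```

```bash
python3 -m crank '[[[0,0,0.8],[0,0,0],0.1],[[0,0,0.8],[0,0,0],0.1],[[0,0,0.8],[0,0,0],0.1],[[0,0,0.5],[0,0,0],0.1],[[0,0,0],[0,0,0],0.1]]' && python3 -m crank '[[[0,0,0.3],[0,0,0],0.1],[[0,0,0.3],[0,0,0],0.1],[[0,0,0.2],[0,0,0],0.1],[[0,0,0],[0,0,0],0.1]]' && python3 -m crank '[[[0,0,0.2],[0,0,0],0.1],[[0,0,0.2],[0,0,0],0.1],[[0,0,0.1],[0,0,0],0.1],[[0,0,0],[0,0,0],0.1]]'; python3 look.py w13 collar_lip:.03; python3 -c "
from h import *
p=read_camera('scene');save(p,'sc2',[200,180,340,300],5)"
```

```text
time_s: 22.68
tcp_pos: [0.4069, -0.2506, 0.1254]
ee_rot: [-0.001, 1.0, 0.001, -0.002]
ft_force: [0.6, 0.5, -1.8]
width: 0.573
grasp_force: 62.5
time_s: 23.02
tcp_pos: [0.4074, -0.2522, 0.1028]
ee_rot: [-0.0, 1.0, 0.0, -0.0]
ft_force: [0.1, 0.6, -0.6]
width: 0.572
grasp_force: 62.6
time_s: 23.35
tcp_pos: [0.4073, -0.2525, 0.0879]
ee_rot: [-0.0, 1.0, 0.0, -0.0]
ft_force: [0.2, 0.3, -2.5]
width: 0.574
grasp_force: 62.6
23.4 [ 0.4074 -0.2526  0.0882] [[1.0, 0.0, -0.0], [0.0, -1.0, 0.0], [-0.0, -0.0, -1.0]] [ 0.6 -0.1 -1.6] 0.5714412190425799 62.56674938835204 [ 0.43  0.82  0.1   1.98 -0.22  0.35 -0.86]
[ 0.4734 -0.2523  0.2298] [[325.1922621    0.         280.50751309]
 [  0.         325.1922621  210.55646013]
 [  0.           0.           1.        ]]
collar_lip 0.97 lsq [ 0.38   -0.2522] r 0.0542 enc 0.3798 -0.253 63.8 [201.5, 176.7, 356.5, 341.4]
```

View pics/sc2.png

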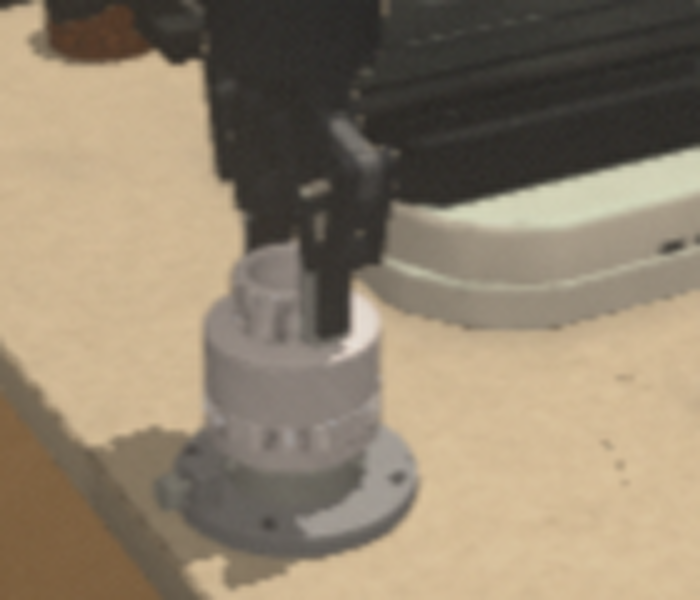

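The collar sits concentrically over the pile (skirt at (295,380) in the crop), with no side force. I'll ease it onto the spigot.

```bash
python3 -m crank '[[[0,-0.03,0.1],[0,0,0],0.1],[[0,0,0],[0,0,0],0.1]]' && python3 -m crank '[[[0,0,0.1],[0,0,0],0.1],[[0,0,0],[0,0,0],0.1]]' && python3 -m crank '[[[0,0,0.1],[0,0,0],0.1],[[0,0,0],[0,0,0],0.1]]'; python3 -c "
from h import *
pr()"
```

```text
time_s: 23.72
tcp_pos: [0.4075, -0.2515, 0.0852]
ee_rot: [-0.0, 1.0, 0.0, -0.0]
ft_force: [0.5, 0.6, -2.3]
width: 0.573
grasp_force: 62.6
time_s: 23.88
tcp_pos: [0.4074, -0.2516, 0.0821]
ee_rot: [-0.0, 1.0, 0.0, -0.0]
ft_force: [0.1, -0.1, -2.6]
width: 0.575
grasp_force: 62.6
time_s: 24.05
tcp_pos: [0.4076, -0.2516, 0.0791]
ee_rot: [-0.0, 1.0, 0.0, -0.0]
ft_force: [0.6, 1.2, -2.1]
width: 0.569
grasp_force: 62.6
24.05 [ 0.4076 -0.2516  0.0791] [[1.0, 0.0, -0.0], [0.0, -1.0, 0.0], [-0.0, -0.0, -1.0]] [ 0.6  1.2 -2.1] 0.5687256741166988 62.59576345793903 [ 0.43  0.84  0.1   1.99 -0.22  0.33 -0.86]
```

```bash
python3 -m crank '[[[0,0,0.05],[0,0,0],0.1],[[0,0,0],[0,0,0],0.1]]' && python3 -m crank '[[[0,0,0.05],[0,0,0],0.1],[[0,0,0],[0,0,0],0.1]]'
```

```text
time_s: 24.22
tcp_pos: [0.4077, -0.2517, 0.0783]
ee_rot: [0.0, 1.0, 0.0, 0.0]
ft_force: [0.5, 2.4, 13.5]
width: 0.569
grasp_force: 63.9
time_s: 24.38
tcp_pos: [0.4079, -0.2518, 0.0777]
ee_rot: [0.0, 1.0, 0.0, 0.001]
ft_force: [-3.1, 4.5, 37.0]
width: 0.567
grasp_force: 66.1
```

Contact with the pins came at TCP z 0.0783. I'll reduce the push and turn in 5° steps, stopping when the downward force vanishes.

```bash
cat > chk.py <<'E'
from h import *
import sys
s=state(); r=R.from_quat(np.roll(s["ee_rot"],-1)).as_matrix()
print(np.round(s["tcp_pos"],4),np.round(s["ft_force"],1),"yaw",round(np.degrees(np.arctan2(r[1,0],r[0,0])),1),"Mz",round(s["moment"][2],2),"j7",round(s["joint_pos"][6],2),"t",round(s["time_s"],2))
sys.exit(s["ft_force"][2]<4)
E
python3 -m crank '[[[0,0,-0.04],[0,0,0],0.1],[[0,0,0],[0,0,0],0.1]]' >/dev/null; python3 chk.py
python3 -m crank '[[[0,0,0],[0,0,0.5],0.1],[[0,0,0],[0,0,0.5],0.1],[[0,0,0],[0,0,0],0.1]]' >/dev/null; python3 chk.py
```

```text
[ 0.4078 -0.2517  0.0784] [-1.5  2.4 16.2] yaw 0.0 Mz -0.01 j7 -0.86 t 24.55
[ 0.408  -0.2519  0.0783] [ 0.9  1.3 16.6] yaw -5.2 Mz -0.36 j7 -0.91 t 24.8False
False
```

```bash
q='>/dev/null'
python3 -m crank '[[[0,0,0],[0,0,-0.8],0.1],[[0,0,0],[0,0,-0.8],0.1],[[0,0,0],[0,0,-0.4],0.1]]' >/dev/null; python3 chk.py &&
python3 -m crank '[[[0,0,0],[0,0,-0.5],0.1],[[0,0,0],[0,0,-0.5],0.1],[[0,0,0],[0,0,0],0.1]]' >/dev/null && python3 chk.py &&
python3 -m crank '[[[0,0,0],[0,0,-0.5],0.1],[[0,0,0],[0,0,-0.5],0.1],[[0,0,0],[0,0,0],0.1]]' >/dev/null && python3 chk.py &&
python3 -m crank '[[[0,0,0],[0,0,-0.5],0.1],[[0,0,0],[0,0,-0.5],0.1],[[0,0,0],[0,0,0],0.1]]' >/dev/null && python3 chk.py &&
python3 -m crank '[[[0,0,0],[0,0,-0.5],0.1],[[0,0,0],[0,0,-0.5],0.1],[[0,0,0],[0,0,0],0.1]]' >/dev/null && python3 chk.py &&
python3 -m crank '[[[0,0,0],[0,0,-0.5],0.1],[[0,0,0],[0,0,-0.5],0.1],[[0,0,0],[0,0,0],0.1]]' >/dev/null && python3 chk.py
```

```text
[ 0.4083 -0.2518  0.0783] [ 4.1  4.3 13.7] yaw 5.2 Mz -0.42 j7 -0.81 t 25.05False
```

```bash
sed -i 's/sys.exit(\(.*\))$/sys.exit(int(\1))/' chk.py
python3 -m crank '[[[0,0,0],[0,0,-0.5],0.1],[[0,0,0],[0,0,-0.5],0.1],[[0,0,0],[0,0,0],0.1]]' >/dev/null && python3 chk.py &&
python3 -m crank '[[[0,0,0],[0,0,-0.5],0.1],[[0,0,0],[0,0,-0.5],0.1],[[0,0,0],[0,0,0],0.1]]' >/dev/null && python3 chk.py &&
python3 -m crank '[[[0,0,0],[0,0,-0.5],0.1],[[0,0,0],[0,0,-0.5],0.1],[[0,0,0],[0,0,0],0.1]]' >/dev/null && python3 chk.py &&
python3 -m crank '[[[0,0,0],[0,0,-0.5],0.1],[[0,0,0],[0,0,-0.5],0.1],[[0,0,0],[0,0,0],0.1]]' >/dev/null && python3 chk.py &&
python3 -m crank '[[[0,0,0],[0,0,-0.5],0.1],[[0,0,0],[0,0,-0.5],0.1],[[0,0,0],[0,0,0],0.1]]' >/dev/null && python3 chk.py &&
python3 -m crank '[[[0,0,0],[0,0,-0.5],0.1],[[0,0,0],[0,0,-0.5],0.1],[[0,0,0],[0,0,0],0.1]]' >/dev/null && python3 chk.py &&
python3 -m crank '[[[0,0,0],[0,0,-0.5],0.1],[[0,0,0],[0,0,-0.5],0.1],[[0,0,0],[0,0,0],0.1]]' >/dev/null && python3 chk.py
```

```text
[ 0.408  -0.2517  0.0783] [ 1.4  1.7 16.5] yaw 10.2 Mz 0.4 j7 -0.76 t 25.3
[ 0.4081 -0.2518  0.0783] [ 1.4  1.9 15.5] yaw 15.2 Mz 0.38 j7 -0.71 t 25.55
[ 0.4082 -0.2517  0.0782] [ 2.7  2.5 14.5] yaw 20.2 Mz 0.29 j7 -0.67 t 25.8
[ 0.4079 -0.2514  0.0783] [ 0.3  3.1 17.4] yaw 25.2 Mz 0.41 j7 -0.62 t 26.05
[ 0.408  -0.2515  0.0783] [ 0.6  4.2 16.3] yaw 30.2 Mz 0.39 j7 -0.57 t 26.3
[ 0.4082 -0.2516  0.0782] [ 2.8  3.9 15. ] yaw 35.2 Mz 0.45 j7 -0.52 t 26.55
[ 0.4078 -0.251   0.0782] [ 0.8  4.3 16.9] yaw 40.2 Mz 0.32 j7 -0.47 t 26.8
```

```bash

python3 -m crank '[[[0,0,0],[0,0,-0.5],0.1],[[0,0,0],[0,0,-0.5],0.1],[[0,0,0],[0,0,0],0.1]]' >/dev/null && python3 chk.py &&
python3 -m crank '[[[0,0,0],[0,0,-0.5],0.1],[[0,0,0],[0,0,-0.5],0.1],[[0,0,0],[0,0,0],0.1]]' >/dev/null && python3 chk.py &&
python3 -m crank '[[[0,0,0],[0,0,-0.5],0.1],[[0,0,0],[0,0,-0.5],0.1],[[0,0,0],[0,0,0],0.1]]' >/dev/null && python3 chk.py &&
python3 -m crank '[[[0,0,0],[0,0,-0.5],0.1],[[0,0,0],[0,0,-0.5],0.1],[[0,0,0],[0,0,0],0.1]]' >/dev/null && python3 chk.py &&
python3 -m crank '[[[0,0,0],[0,0,-0.5],0.1],[[0,0,0],[0,0,-0.5],0.1],[[0,0,0],[0,0,0],0.1]]' >/dev/null && python3 chk.py &&
python3 -m crank '[[[0,0,0],[0,0,-0.5],0.1],[[0,0,0],[0,0,-0.5],0.1],[[0,0,0],[0,0,0],0.1]]' >/dev/null && python3 chk.py &&
python3 -m crank '[[[0,0,0],[0,0,-0.5],0.1],[[0,0,0],[0,0,-0.5],0.1],[[0,0,0],[0,0,0],0.1]]' >/dev/null && python3 chk.py &&
python3 -m crank '[[[0,0,0],[0,0,-0.5],0.1],[[0,0,0],[0,0,-0.5],0.1],[[0,0,0],[0,0,0],0.1]]' >/dev/null && python3 chk.py
python3 -c "
from h import *
print(np.round(state()['joint_pos'],2))"
```

```text
[ 0.4077 -0.2513  0.0782] [-1.5  5.3 17.4] yaw 45.2 Mz 0.42 j7 -0.42 t 27.05
[ 0.4077 -0.2513  0.0782] [ 0.3  5.6 18.1] yaw 50.2 Mz 0.42 j7 -0.38 t 27.3
[ 0.4079 -0.2515  0.078 ] [-0.3  4.3 11.1] yaw 55.2 Mz 0.5 j7 -0.33 t 27.55
[ 0.4075 -0.2514  0.0776] [0.9 3.2 0. ] yaw 60.2 Mz 0.07 j7 -0.28 t 27.8
[ 0.55  0.84 -0.11  1.98  0.24  0.33 -0.28]
```

At 60° the force vanished, so the keyways are over the pins. Pressing down now.

```bash

python3 -m crank '[[[0,0,0.08],[0,0,0],0.1],[[0,0,0],[0,0,0],0.1]]' >/dev/null; python3 chk.py
python3 -m crank '[[[0,0,0.08],[0,0,0],0.1],[[0,0,0],[0,0,0],0.1]]' >/dev/null; python3 chk.py
```

```text
[ 0.4072 -0.2513  0.0749] [ 2.   6.1 -6.9] yaw 60.0 Mz 0.48 j7 -0.28 t 27.97
[ 0.4071 -0.251   0.0724] [  1.    6.3 -12.5] yaw 60.0 Mz 0.59 j7 -0.28 t 28.13
```

```bash

python3 -m crank '[[[0,0,0],[0,0,0],0.1],[[0,0,0],[0,0,0],0.1],[[0,0,0],[0,0,0],0.1]]' ; python3 chk.py; python3 look.py w14 collar:.045 ; python3 -c "
from h import *
p=read_camera('scene');save(p,'sc3',[200,180,340,300],5)"
```

```text
time_s: 28.38
tcp_pos: [0.4072, -0.2508, 0.0722]
ee_rot: [-0.001, 0.866, 0.5, -0.0]
ft_force: [2.1, 6.2, -13.7]
width: 0.57
grasp_force: 63.9
[ 0.4072 -0.2508  0.0722] [  2.1   6.2 -13.7] yaw 60.0 Mz 0.66 j7 -0.28 t 28.38
28.43 [ 0.4072 -0.2507  0.0722] [[0.499, 0.866, -0.001], [0.866, -0.499, 0.002], [0.001, -0.002, -1.0]] [  1.9   6.2 -12.3] 0.5698019979239196 63.87000602670014 [ 0.54  0.85 -0.1   1.99  0.24  0.32 -0.28]
[ 0.4408 -0.1944  0.2142] [[325.1922621    0.         280.50751309]
 [  0.         325.1922621  210.55646013]
 [  0.           0.           1.        ]]
  mark collar 0.82 [277.3 234.2] [ 0.4097 -0.244   0.045 ]
```

View pics/sc3.png

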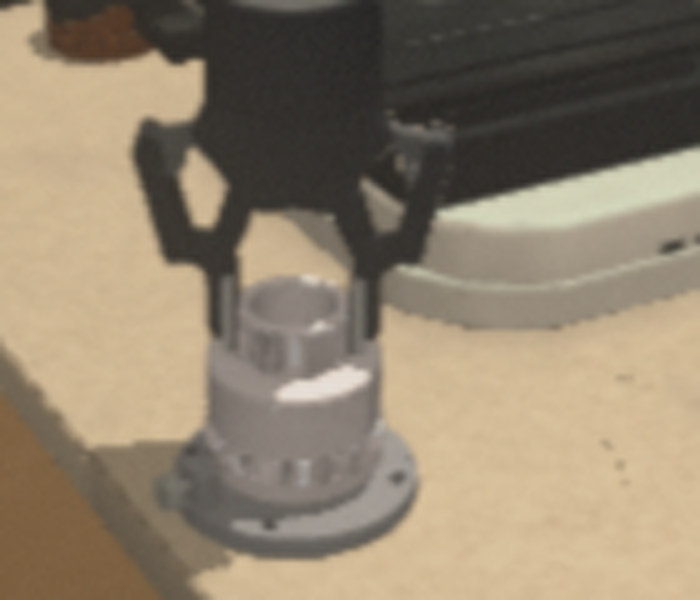

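The collar is over the pins and concentric in the crop. The odd side force and torque suggest it's binding on the pin flanks, so I'll turn back slightly and shift 0.6 mm to relieve it.

```bash

python3 -m crank '[[[0,0,0],[0,0,0.2],0.1],[[0,0,0],[0,0,0],0.1]]' >/dev/null; python3 chk.py
python3 -m crank '[[[0.02,0,0],[0,0,0],0.1],[[0,0,0],[0,0,0],0.1]]' >/dev/null; python3 chk.py
python3 -m crank '[[[0,0,0],[0,0,0.2],0.1],[[0,0,0],[0,0,0],0.1]]' >/dev/null; python3 chk.py
```

```text
[ 0.4072 -0.2507  0.0722] [  1.9   5.7 -13.7] yaw 59.0 Mz 1.2 j7 -0.29 t 28.75
[ 0.4074 -0.2505  0.0722] [  0.9   5.1 -17.2] yaw 59.1 Mz 1.23 j7 -0.29 t 28.92
[ 0.4074 -0.2509  0.0726] [-2.1  4.3 -6.2] yaw 57.9 Mz 0.71 j7 -0.3 t 29.08
```

```bash

python3 -m crank '[[[0,0,0],[0,0,-0.3],0.1],[[0,0,0],[0,0,0],0.1]]' >/dev/null; python3 chk.py
python3 -m crank '[[[0,0,0],[0,0,-0.3],0.1],[[0,0,0],[0,0,0],0.1]]' >/dev/null; python3 chk.py
python3 -m crank '[[[0,0,0.05],[0,0,0],0.1],[[0,0,0],[0,0,0],0.1]]' >/dev/null; python3 chk.py
```

```text
[ 0.4076 -0.2515  0.073 ] [-2.7  3.3 -3.1] yaw 59.6 Mz 0.23 j7 -0.29 t 29.25
[ 0.4079 -0.2515  0.0731] [-1.3  0.8 -2. ] yaw 61.1 Mz 0.01 j7 -0.27 t 29.42
[ 0.4078 -0.2514  0.0713] [ 0.   1.7 -2. ] yaw 61.0 Mz -0.0 j7 -0.27 t 29.58
```

The binding has gone: side force and torque are about zero. Continuing down.

```bash

python3 -m crank '[[[0,0,0.08],[0,0,0],0.1],[[0,0,0],[0,0,0],0.1]]' >/dev/null; python3 chk.py
python3 -m crank '[[[0,0,0.06],[0,0,0],0.1],[[0,0,0],[0,0,0],0.1]]' >/dev/null; python3 chk.py
python3 -m crank '[[[0,0,0.05],[0,0,0],0.1],[[0,0,0],[0,0,0],0.1]]' >/dev/null; python3 chk.py
```

```text
[ 0.4079 -0.2513  0.0688] [0.  0.8 0.3] yaw 61.0 Mz 0.0 j7 -0.27 t 29.75
[ 0.4079 -0.2513  0.0671] [-1.3  1.1  3. ] yaw 61.0 Mz 0.03 j7 -0.27 t 29.92
[ 0.4079 -0.2512  0.0657] [-1.  2.  6.] yaw 61.0 Mz 0.03 j7 -0.27 t 30.08
```

```bash

python3 -m crank '[[[0,0,0.04],[0,0,0],0.1],[[0,0,0],[0,0,0],0.1]]' >/dev/null; python3 chk.py
python3 -m crank '[[[0,0,0.03],[0,0,0],0.1],[[0,0,0],[0,0,0],0.1]]' >/dev/null; python3 chk.py
python3 -m crank '[[[0,0,0.02],[0,0,0],0.1],[[0,0,0],[0,0,0],0.1],[[0,0,0],[0,0,0],0.1]]' >/dev/null; python3 chk.py
```

```text
[ 0.4082 -0.2507  0.0652] [-3.2  8.7 25.1] yaw 61.1 Mz -0.05 j7 -0.27 t 30.25
[ 0.4082 -0.2506  0.065 ] [-7.  11.3 45.4] yaw 61.1 Mz -0.02 j7 -0.28 t 30.42
[ 0.4081 -0.2504  0.0647] [-7.2 13.2 57.9] yaw 61.1 Mz 0.02 j7 -0.28 t 30.67
```

There's a firm stop with some side load. I'll back off, recentre and press again to see whether this is really home.

```bash

python3 -m crank '[[[0,0,-0.09],[0,0,0],0.1],[[0,0,0],[0,0,0],0.1],[[0,0,0],[0,0,0],0.1]]' >/dev/null; python3 chk.py
python3 -m crank '[[[0.012,-0.017,0],[0,0,0],0.1],[[0,0,0],[0,0,0],0.1],[[0,0,0],[0,0,0],0.1]]' >/dev/null; python3 chk.py
python3 -m crank '[[[0,0,0.05],[0,0,0],0.1],[[0,0,0],[0,0,0],0.1],[[0,0,0],[0,0,0],0.1]]' >/dev/null; python3 chk.py
python3 -m crank '[[[0,0,0.02],[0,0,0],0.1],[[0,0,0],[0,0,0],0.1],[[0,0,0],[0,0,0],0.1]]' >/dev/null; python3 chk.py
```

```text
[ 0.4078 -0.251   0.066 ] [-1.7  3.2  7.7] yaw 61.0 Mz 0.09 j7 -0.27 t 30.92
[ 0.4079 -0.2507  0.0659] [-0.5  1.4  7.2] yaw 61.0 Mz 0.14 j7 -0.28 t 31.17
[ 0.4082 -0.2503  0.0649] [-1.5  5.4 23.3] yaw 61.0 Mz 0.04 j7 -0.28 t 31.42
[ 0.4082 -0.2503  0.0648] [-3.2  7.5 38.8] yaw 61.0 Mz 0.06 j7 -0.28 t 31.67
```

The stop repeats at 0.0649, which is 14 mm below the pin contact, and the spring force of about 9 N just before it matches. So the collar is home. I'll ease the push to about 25 N, let it settle and hand in.

```bash

python3 -m crank '[[[0,0,-0.012],[0,0,0],0.1],[[0,0,0],[0,0,0],0.1],[[0,0,0],[0,0,0],0.1],[[0,0,0],[0,0,0],0.1],[[0,0,0],[0,0,0],0.1],[[0,0,0],[0,0,0],0.1]]'; python3 chk.py; python3 -m crank '[[[0,0,0],[0,0,0],0.1],[[0,0,0],[0,0,0],0.1],[[0,0,0],[0,0,0],0.1]]' >/dev/null;python3 chk.py && python3 -c "
from plant import *
print(finish_job())"
```

```text
time_s: 32.17
tcp_pos: [0.4082, -0.2503, 0.0649]
ee_rot: [0.0, 0.861, 0.508, 0.001]
ft_force: [-1.6, 7.9, 28.8]
width: 0.566
grasp_force: 69.1
[ 0.4082 -0.2503  0.0649] [-1.6  7.9 28.8] yaw 61.1 Mz 0.08 j7 -0.28 t 32.17
[ 0.4082 -0.2503  0.0649] [-1.9  6.2 29.2] yaw 61.0 Mz 0.01 j7 -0.28 t 32.42
the job is handed in; nothing more can be done
None
```

I handed the job in at 32 s, no verdict shown: both dishes are stacked on the pad and the collar is over the pins, gripped by its neck and pressed down with about 29 N; that it is fully home I judged from the firm stop and spring force, not by sight.

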